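# Strip-down: unstack a cylinder and lay out its parts

### The arm

A 6-joint arm with a two-finger parallel gripper is mounted at the origin on a cart in front of the work surface, level with it; the furniture and walls round the work are solid. World frame = base frame: x ahead of the robot, y to its left, z up, the work surface at z = 0. Lengths are in mm, angles in rad, forces in N, time in s.
With the tool pointing down it reaches from about 275 to 725 mm from the base axis. Payload 5.6 kg.
Tool frame: the origin (TCP) lies at the centre of the arm's flange, where the gripper is bolted on; the fingertips stand 173 mm ahead of it and the grasp point (between the pads) lies 155 mm ahead of it; z points along the fingers, x is the direction in which the jaws open and shut, and the axes are right-handed (so a half turn about z gives the same grasp; the last joint's range is limited). The gripper opens to 85 mm and grips with 20 to 120 N. Pads are 22 mm wide; open, the fingers measure 114 mm over their backs; the gripper's body (76 mm by 85 mm) begins 54 mm behind the grasp point. The pads swing forward as they close: fully open they stand 13 mm farther back than shut.
Start: joints at [1.565, 0.255, 0.108, 0, -1.424, -0.285], TCP at [157.668, 526.91, 404.683] pointing down, gripper open.
Joint ranges: [-2.95, 2.95], [-1.21, 1.97], [-1.09, 1.5], [-2.87, 1.71], [-2.94, -0.07], [-3.05, 3.05]. Speed limits (rad/s): [2.57, 2.57, 3.14, 3.14, 3.14, 3.14].

### API

Orientations are given as a unit quaternion [w, x, y, z].
In Python, from rig import ctrl, vision gives the robot as it stands.
- The arm moves only by the tool drive_tool, never from a script. Its argument "rows" is a list of rows, each an object with "jaw": the opening in per cent of the stroke, from 0 (shut) to 100 (fully open); "offset": the shift along the world's x, y, z in units of 60 mm (1.0 is 60 mm), a list of three; "rot": the turn, a rotation vector about the world's x, y, z in units of 8 degrees (1.0 is 8 degrees), a list of three. In form: [{"jaw": jaw, "offset": [tx, ty, tz], "rot": [ax, ay, az]}, ...]. A call has 1 to 10 rows; each row shifts and turns the commanded pose from where the row before left it; what a row does not reach is not made up. A row lasts 1/8 s, in which the tool goes at most 62.5 mm and 10.7 degrees, less where a joint would pass 70% of its speed; a pose out of reach is approached as far as the arm can. A call with a number of a shift or a turn outside -1 to 1 is refused whole. A call with a gripper value outside its range is refused whole. The fingers move at their own pace and stop on an object; the grip force is fixed at half the most. Time passes only in rows, so rows that do not move let the fingers close. It gives the time, the measured TCP pose, the force and the opening at its end, in the units of the state.
- ctrl.sense(): the state, without advancing time (a new reading comes with each control period).
- vision.read_camera(name): name is "scene" or "top" or "wrist"; returns a dict with "color" (400x640x3 uint8, red, green, blue), "mtx" (3x3 intrinsics, pixels), "world_to_cam" (4x4, takes a point from world to camera coordinates). Camera axes: x right, y down, z forward; pixel columns grow to the right and rows downward; lengths in mm; the calibration is good to about 2 mm. A picture is of the moment at which its call begins. There is no depth.
- ctrl.close_job(): hands the job in, once; it reports no verdict.
The state is a dict: "time_s": time; "joints": joint angles; "dq": joint speeds; "effort": joint torques, N m; "tcp_pos": TCP position; "tool_rot": TCP orientation; "force": force on the tool from outside, world axes, zero at the start; "torque": the same for the moment, N m; "opening": finger opening in mm.
Only numpy, scipy, OpenCV 4.12 (cv2) and the standard library are available. Lean on these libraries where they do the work, as an engineer would, in place of code of your own. Each camera call takes 0.05 s, during which the arm holds its last target. There are 200 camera calls.

### The job

Take the stack of cylinder parts apart from the top down, one thing at a time, and set each on its own place: the spanner flat in the cut-out of the black shadow tray with its larger jaw in the wider end, then the piston flat in the round dish, then the end cap flat and centred on the round pedestal with its raised collar still upward, and last the square cylinder body upright, flat on the floor of the corner nest between its four corner angles. Do not disturb the oil bottle, and leave everything standing free and at rest.

Things in the scene. Friction and masses are not known exactly. Their poses are not given: they have to be found in the camera images.
- spanner: Steel open-end spanner, 191 mm long, 6 mm thick, 0.14 kg, lying flat on top of the stack, on the piston. Origin: centre of its underside, near its centre of mass. y runs along it toward the larger jaw (36 mm wide, ends at y=+96); the smaller jaw is 30 mm wide (ends at y=-96); the flat shank from y=-66 to +66 is 17 mm wide. z up.
- piston: Round white-grey piston with a black seal round its rim, 39 mm diameter where gripped (40 over all), 14 mm high, 0.05 kg, lying flat on the end cap's collar under the spanner. Origin: centre of its underside; z up.
- end_cap: Light grey machined end cap: square plate 56 x 56 mm, 12 mm high, with a round collar (about 28 mm diameter) rising to 18 mm in the middle; 0.11 kg; lies flat on the cylinder body, collar up. Grip two opposite sides of the plate. Origin: centre of its underside; x and y square to its sides, z up.
- cyl_body: Short square cylinder body, light grey aluminium, 60 x 60 mm and 58 mm high, 0.62 kg, the bottom of the stack, standing on the bench. Origin: centre of its underside; x and y square to its sides, z up.
- shadow_tray: Fixed black tray 90 (x) x 262 (y) x 11 mm, origin: centre of its underside. Its spanner-shaped cut-out lies along y, middle at x=0, y=+15 mm, grey floor at z=6, 5 mm deep, about 6 mm of room all round; wider end (48 mm) to +y, narrower (42) to -y, beside a margin with two steel studs. A 44 mm trough, as deep, crosses the tray at the cut-out's middle as room for fingers.
- dish: Place of the piston, fixed to the bench: shallow round steel dish, 90 mm outside, about 80 mm inside, flat floor 4 mm and rim 8 mm above its underside. Origin: centre of its underside.
- pedestal: Place of the end cap, fixed to the bench: aluminium pedestal with an 80 mm round foot, a thin waist and a flat round top of 50 mm diameter, 30 mm high. Origin: centre of its underside; the flat top lies 30 mm above it.
- corner_nest: Place of the cylinder body, fixed: square aluminium plate 94 x 94 mm, 6 mm thick, with four dark steel corner angles rising to 18 mm, 78 mm apart inside, open for 42 mm in the middle of each side. Origin: centre of its underside; x, y square to its sides. The body stands on the plate, 6 mm above the origin, squared to it (any quarter turn).
- oil_bottle: White oiler bottle with a yellow spout, 51 mm diameter, 152 mm high, a loose bystander. Origin: centre of its underside. To be left standing where it is.
Mind the look-alikes: they are no part of the job. What is shaped like the spanner but pink is not meant.

How it is judged (in metres and radians):
On the way, in this order (a step that is already met when the one before it is completed fails the run):
1. the spanner lies in its cut-out (x of spanner in the frame of shadow_tray between -0.008 and 0.008 m and y of spanner in the frame of shadow_tray between 0.006 and 0.024 m and z of spanner in the frame of shadow_tray between 0.003 and 0.0085 m and y of shadow_tray in the frame of spanner below -0.004 m and angle between the y axis of spanner and the y axis of shadow_tray, either way round below 0.13 rad and angle between spanner's own z axis and vertical below 0.05 rad and linear speed of spanner below 0.03 m/s), for 0.2 s.
2. then the piston lies in the dish (horizontal distance between piston and dish below 0.022 m and z of piston in the frame of dish between 0.001 and 0.007 m and angle between piston's own z axis and vertical below 0.08 rad and linear speed of piston below 0.03 m/s), for 0.2 s.
3. then the end cap lies on the pedestal (horizontal distance between end_cap and pedestal below 0.012 m and z of end_cap in the frame of pedestal between 0.027 and 0.033 m and angle between end_cap's own z axis and vertical below 0.08 rad and linear speed of end_cap below 0.03 m/s), for 0.2 s.
4. last the cylinder body stands in the corner nest (horizontal distance between cyl_body and corner_nest below 0.013 m and z of cyl_body in the frame of corner_nest between 0.003 and 0.009 m and angle between cyl_body's own z axis and vertical below 0.08 rad and linear speed of cyl_body below 0.03 m/s), for 0.2 s.
At the end, for the whole second after the job is handed in: Spanner in its cut-out (8 mm across, 9 mm along, larger jaw at the wider end); piston within 22 mm of the dish centre, end cap collar up within 12 mm of the pedestal centre, cylinder body upright within 13 mm of the nest centre; heights within 3 mm, all level (0.08 rad, spanner 0.05), at rest (x of spanner in the frame of shadow_tray between -0.008 and 0.008 m and y of spanner in the frame of shadow_tray between 0.006 and 0.024 m and z of spanner in the frame of shadow_tray between 0.003 and 0.0085 m and y of shadow_tray in the frame of spanner below -0.004 m and angle between the y axis of spanner and the y axis of shadow_tray, either way round below 0.13 rad and angle between spanner's own z axis and vertical below 0.05 rad and horizontal distance between piston and dish below 0.022 m and z of piston in the frame of dish between 0.001 and 0.007 m and angle between each of piston, end_cap, cyl_body's own z axis and vertical below 0.08 rad and horizontal distance between end_cap and pedestal below 0.012 m and z of end_cap in the frame of pedestal between 0.027 and 0.033 m and horizontal distance between cyl_body and corner_nest below 0.013 m and z of cyl_body in the frame of corner_nest between 0.003 and 0.009 m and linear speed of each of spanner, piston, end_cap, cyl_body below 0.02 m/s and angular speed of each of spanner, piston, end_cap, cyl_body below 0.2 rad/s); the robot touches nothing.
It fails at once if the oil bottle is knocked over or pushed more than 30 mm (distance of oil_bottle from where it was at the start of the episode above 0.03 m or angle between oil_bottle's own z axis and vertical above 0.3 rad).
It also fails if it takes over 120 s, if anything falls off the work surface, if the arm or the gripper's body presses on something with over 40 N, if the wrist force passes 120 N, or if a joint passes its speed limit or range.

## Working session

There is one attempt and no reset: what is moved stays moved. The work goes in short steps, Python scripts to look and compute and a tool call to move; the robot and the scene stay as the last step left them, time stands still between calls to the robot, and variables do not carry over. Pictures are saved under pics/ and viewed, about 12 in all and at most 16, crops included, and the job is handed in when it is done.

Besides the shell and the picture viewer there is one more tool, called after ">>>" as name([rows], argument=value, ...), one row to a line, values as JSON. drive_tool: Moves the arm, as the interface text tells. Its arguments: {"type":"object","properties":{"rows":{"type":"array","items":{"type":"object","properties":{"jaw":{"type":"number"},"offset":{"type":"array","items":{"type":"number"}},"rot":{"type":"array","items":{"type":"number"}}}}}},"required":["rows"]}

```bash
mkdir -p pics; cat > h.py <<'E'
import numpy as np, cv2
from rig import ctrl, vision
def shot(n,f=None):
    d=vision.read_camera(n); np.savez(f'pics/{f or n}.npz',**d)
    cv2.imwrite(f'pics/{f or n}.png',cv2.cvtColor(d['color'],cv2.COLOR_RGB2BGR)); return d
def load(f): return dict(np.load(f'pics/{f}.npz'))
def ray(d,uv,z):
    T=d['world_to_cam'];R=T[:3,:3];c=-R.T@T[:3,3]
    r=R.T@np.linalg.inv(d['mtx'])@np.array([uv[0],uv[1],1.]); return (c+r*(z-c[2])/r[2])
def proj(d,p):
    q=d['mtx']@(d['world_to_cam']@np.array([*p,1.]))[:3]; return q[:2]/q[2]
E
python3 - <<'E'
from h import *
a=shot('scene');b=shot('top')
for d in(a,b):
    T=d['world_to_cam'];print(-T[:3,:3].T@T[:3,3],T[:3,:3].round(2).tolist(),d['mtx'][0,0])
print(ctrl.sense())
E
```

```text
[  75.20313808 -837.71052449  715.25522419] [[0.87, -0.48, -0.02], [-0.28, -0.46, -0.84], [0.4, 0.74, -0.54]] 387.6344363739733
[ 284.91591446   -1.92722831 1861.2740001 ] [[-0.01, -1.0, 0.0], [-0.99, 0.01, -0.13], [0.13, -0.0, -0.99]] 517.0406822437965
{'time_s': 0.1, 'joints': array([ 1.56459933e+00,  2.55667172e-01,  1.07147126e-01, -4.09913871e-04,
       -1.42388032e+00, -2.84580545e-01]), 'dq': array([-0.00146696, -0.00062037,  0.00235445,  0.00149435, -0.00127816,
        0.00073029]), 'effort': array([-2.89971722e-03, -3.87604952e+01,  2.38473469e+01,  5.37787020e+00,
       -3.81110207e-03, -1.22716685e-06]), 'tcp_pos': array([157.59098853, 526.78945828, 403.90396769]), 'tool_rot': array([-6.44796037e-04, -5.97178574e-01,  8.02107890e-01, -5.18238385e-04]), 'force': array([ 0.69722703, -0.24045295,  0.14829509]), 'torque': array([ 0.00793921, -0.03159386, -0.0607997 ]), 'opening': 85.55457835115152}
```

View pics/top.png

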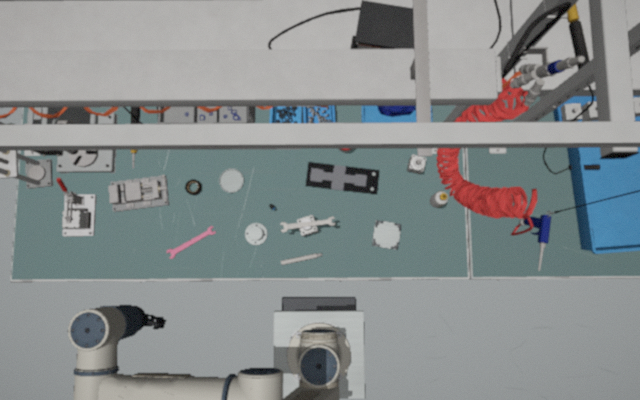

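View pics/scene.png

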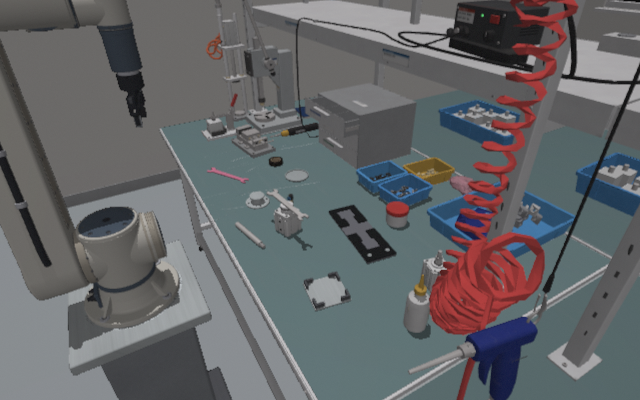

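```bash
python3 - <<'E'
from h import *
a=load('scene');b=load('top')
for n,uv,z in [('stackspanner',(309,225),93),('tray',(342,178),11),('dish',(231,181),4),('ped',(256,233),30),('nest',(386,235),6),('bottle',(441,199),100),('pink',(191,241),5)]: print(n,ray(b,uv,z).round())
for n,uv,z in [('stack',(288,205),90),('tray',(361,232),11),('dish',(297,176),6),('ped',(257,197),30),('nest',(327,290),6),('bottle',(417,325),0),('bottletop',(421,288),152)]: print(n,ray(a,uv,z).round())
A=cv2.resize(cv2.imread('pics/top.png')[150:270,200:460],(780,360),interpolation=cv2.INTER_CUBIC)
cv2.imwrite('pics/c1.png',A)
B=cv2.resize(cv2.imread('pics/scene.png')[160:340,200:450],(750,540),interpolation=cv2.INTER_CUBIC)
cv2.imwrite('pics/c2.png',B)
E
```

```text
stackspanner [446.  29.  93.]
tray [624. -90.  11.]
dish [617. 314.   4.]
ped [424. 218.  30.]
nest [ 416. -246.    6.]
bottle [ 532. -425.  100.]
pink [399. 454.   5.]
stack [451.  28.  90.]
tray [ 621. -103.   11.]
dish [615. 303.   6.]
ped [420. 208.  30.]
nest [ 420. -247.    6.]
bottle [ 543. -436.    0.]
bottletop [ 510. -457.  152.]
```

View pics/c2.png

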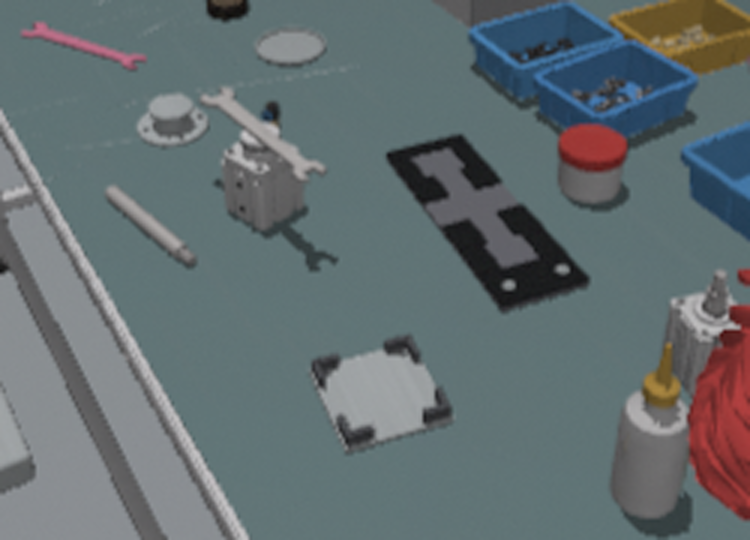

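View pics/c1.png

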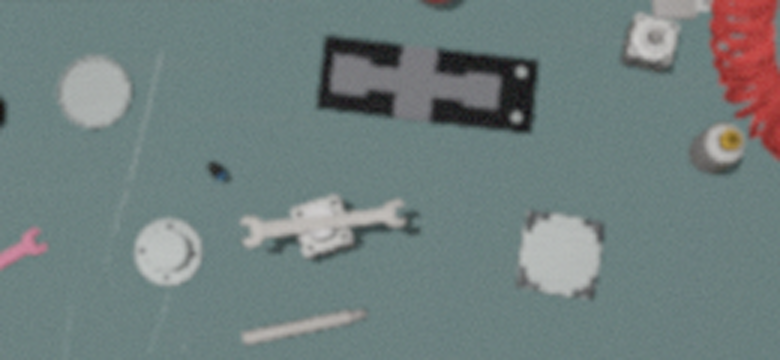

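Top view: the stack with the white spanner is at (309,225). Look-alikes: pink spanner (191,241), the pale rod (300,259), the white valve block (417,163) and the real pedestal (256,233). I choose the white spanner on the stack. Moving the wrist camera over it for the close check.

>>> drive_tool([
  {"jaw": 100, "offset": [0.45, -0.83, 0], "rot": [0, 0, -0.83]},
  {"jaw": 100, "offset": [0.45, -0.83, 0], "rot": [0, 0, -0.83]},
  {"jaw": 100, "offset": [0.45, -0.83, 0], "rot": [0, 0, -0.83]},
  {"jaw": 100, "offset": [0.45, -0.83, 0], "rot": [0, 0, -0.83]},
  {"jaw": 100, "offset": [0.45, -0.83, 0], "rot": [0, 0, -0.83]},
  {"jaw": 100, "offset": [0.45, -0.83, 0], "rot": [0, 0, -0.83]},
  {"jaw": 100, "offset": [0.45, -0.83, 0], "rot": [0, 0, -0.83]},
  {"jaw": 100, "offset": [0.45, -0.83, 0], "rot": [0, 0, -0.83]},
  {"jaw": 100, "offset": [0.45, -0.83, 0], "rot": [0, 0, -0.83]},
  {"jaw": 100, "offset": [0.45, -0.83, 0], "rot": [0, 0, -0.83]},
])

```text
time_s: 1.35
tcp_pos: [428.0, 27.1, 404.6]
tool_rot: [-0.0, -0.059, 0.998, 0.0]
force: [0.9, 1.5, -0.2]
opening: 85.2
```

```bash
python3 - <<'E'
from h import *
d=shot('wrist','w1');T=d['world_to_cam'];print(-T[:3,:3].T@T[:3,3],T[:3,:3].round(2).tolist(),d['mtx'].tolist())
print({k:v for k,v in ctrl.sense().items() if k in('tcp_pos','tool_rot','joints','time_s')})
E
```

```text
[437.75953946 -48.83477137 374.18856082] [[-0.99, -0.12, -0.0], [-0.11, 0.95, 0.3], [-0.03, 0.3, -0.95]] [[292.8133552804251, 0.0, 320.9805655159117], [0.0, 292.8133552804251, 197.8783686723083], [0.0, 0.0, 1.0]]
{'time_s': 1.4, 'joints': array([ 0.42038864,  0.01636268, -0.17509242,  0.00253893, -1.38118551,
       -0.31262891]), 'tcp_pos': array([429.95004631,  22.56379454, 404.24877931]), 'tool_rot': array([-4.14203217e-04, -5.40937969e-02,  9.98534655e-01, -1.49416262e-03])}
```

View pics/w1.png

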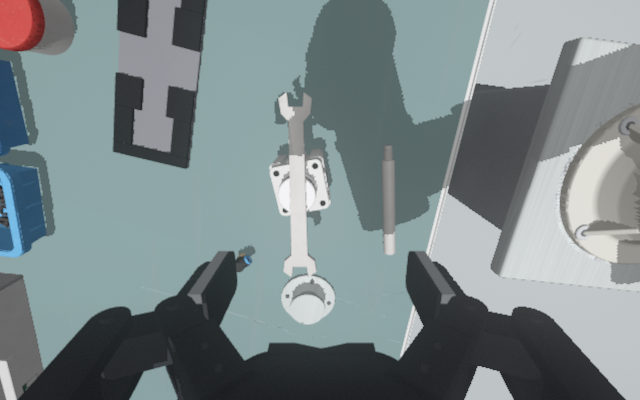

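```bash
python3 - <<'E'
from h import *
d=load('w1');im=cv2.cvtColor(d['color'],cv2.COLOR_RGB2BGR)
cv2.imwrite('pics/c3.png',cv2.resize(im[80:290,215:365],(560,784)[::1],interpolation=cv2.INTER_CUBIC)[:600] if 0 else cv2.resize(im[80:290,235:365],(364,588),interpolation=cv2.INTER_CUBIC))
hsv=cv2.cvtColor(im,cv2.COLOR_BGR2HSV)
m=((hsv[...,1]<40)).astype(np.uint8)
for r in list(range(88,150,4))+list(range(220,280,4)):
    c=np.where(m[r,262:330])[0]+262
    if len(c):
        p,q=ray(d,(c[0],r),96),ray(d,(c[-1],r),96); print(r,c[0],c[-1],len(c),p[:2].round(),q[:2].round(),round(np.linalg.norm(p-q),1))
E
```

```text
88 262 320 34 [492. -57.] [440. -63.] 51.7
92 262 322 38 [492. -54.] [438. -60.] 53.7
96 262 329 41 [491. -50.] [432. -57.] 60.1
100 262 325 47 [491. -47.] [435. -54.] 56.8
104 262 325 48 [491. -44.] [434. -50.] 57.0
108 262 324 54 [491. -40.] [435. -47.] 56.3
112 262 325 56 [491. -37.] [434. -43.] 57.5
116 262 326 56 [490. -33.] [432. -40.] 58.6
120 262 329 57 [490. -30.] [429. -37.] 61.6
124 262 328 61 [490. -26.] [430. -33.] 60.9
128 262 328 67 [490. -22.] [429. -30.] 61.2
132 262 329 68 [490. -19.] [428. -26.] 62.3
136 262 329 68 [489. -15.] [427. -22.] 62.6
140 262 329 68 [489. -11.] [427. -19.] 62.8
144 262 329 68 [489.  -8.] [426. -15.] 63.1
148 262 329 68 [489.  -4.] [426. -11.] 63.4
220 262 329 68 [485.  69.] [417.  61.] 68.4
224 262 329 68 [484.  74.] [416.  66.] 68.7
228 262 329 68 [484.  78.] [416.  70.] 69.0
232 262 329 68 [484.  83.] [415.  74.] 69.3
236 262 329 68 [484.  87.] [415.  79.] 69.6
240 262 329 68 [483.  92.] [414.  84.] 70.0
244 262 329 68 [483.  96.] [413.  88.] 70.3
248 262 329 68 [483. 101.] [413.  93.] 70.6
252 262 329 68 [483. 106.] [412.  97.] 70.9
256 262 329 68 [482. 110.] [412. 102.] 71.3
260 262 329 68 [482. 115.] [411. 107.] 71.6
264 262 329 68 [482. 120.] [410. 112.] 71.9
268 262 329 68 [482. 125.] [410. 116.] 72.3
272 262 329 68 [481. 130.] [409. 121.] 72.6
276 262 329 68 [481. 135.] [409. 126.] 72.9
```

View pics/c3.png

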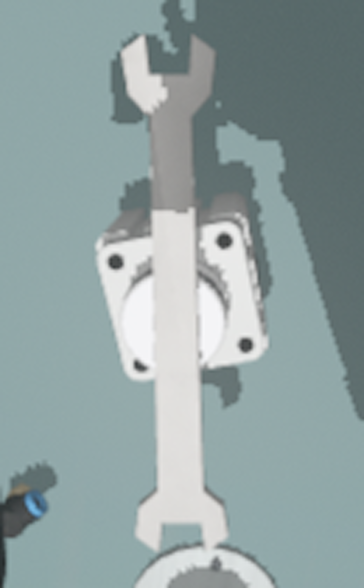

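```bash
python3 - <<'E'
from h import *
d=load('w1')
def s(x,y): return (235+x/2.8,80+y/2.8)
t=ray(d,s(168,36),96);b=ray(d,s(182,549),96)
print('small',t,'large',b,np.linalg.norm(t-b),'mid',(t+b)/2,'yaw',np.degrees(np.arctan2(*(b-t)[[1,0]])))
for y in(150,250,400,470):
    pass
for x,y in((152,150),(191,150),(157,400),(200,400),(157,470),(203,470)): print(x,y,ray(d,s(x,y),96).round(1))
# cap corners (z=70) and hole centres
for x,y in((116,262),(224,241),(246,345),(139,365)): print('hole',ray(d,s(x,y),70).round(1))
print('piston sides z90', ray(d,s(121,320),88),ray(d,s(227,320),88))
# tray corners top z=11
for uv in((115,153),(187,167)): print('tray',ray(d,uv,11).round(1))
print('ped',ray(d,(308,298),30))
E
```

```text
small [462.24036177 -56.51293419  96.        ] large [439.9065824  130.04008635  96.        ] 187.88514356696516 mid [451.07347209  36.76357608  96.        ] yaw 96.82685236135697
152 150 [464.3 -20.3  96. ]
191 150 [451.4 -21.8  96. ]
157 400 [454.9  68.9  96. ]
200 400 [439.3  67.1  96. ]
157 470 [452.5  97.2  96. ]
203 470 [435.3  95.2  96. ]
hole [476.8  25.5  70. ]
hole [437.1  12.7  70. ]
hole [423.9  52.7  70. ]
hole [464.9  65.9  70. ]
piston sides z90 [471.18070817  42.48552379  88.        ] [432.78011318  37.9662503   88.        ]
tray [685.3  37.3  11. ]
tray [596.9  44.6  11. ]
ped [426.12103809 205.77845529  30.        ]
```

Wrist crop: white spanner on piston. Jaw near the top (tip ≈ (295,93)) is ~30 mm wide and jaw near the bottom (tip ≈ (300,276)) ~36 mm, so the larger jaw points to +y. The length checks at 188 mm, and the cap holes lie at 41.7 mm square.

>>> drive_tool([
  {"jaw": 45, "offset": [0.2, 0.07, -0.6], "rot": [0, 0, 0]},
  {"jaw": 45, "offset": [0.2, 0.07, -0.6], "rot": [0, 0, 0]},
  {"jaw": 45, "offset": [0, 0, 0], "rot": [0, 0, 0]},
  {"jaw": 45, "offset": [0, 0, 0], "rot": [0, 0, 0]},
])

```text
time_s: 1.9
tcp_pos: [451.8, 37.4, 333.8]
tool_rot: [0.001, -0.061, 0.998, -0.0]
force: [0.1, -1.4, -0.1]
opening: 38.5
```

```bash
python3 - <<'E'
from h import *
d=shot('wrist','w2');print(ctrl.sense()['tcp_pos'],ctrl.sense()['tool_rot'],-d['world_to_cam'][:3,:3].T@d['world_to_cam'][:3,3])
E
```

```text
[451.82564605  37.43959039 334.25877968] [ 1.19401740e-03 -6.07999226e-02  9.98149250e-01  1.34543269e-04] [461.87641305 -38.50960216 303.50043939]
```

View pics/w2.png

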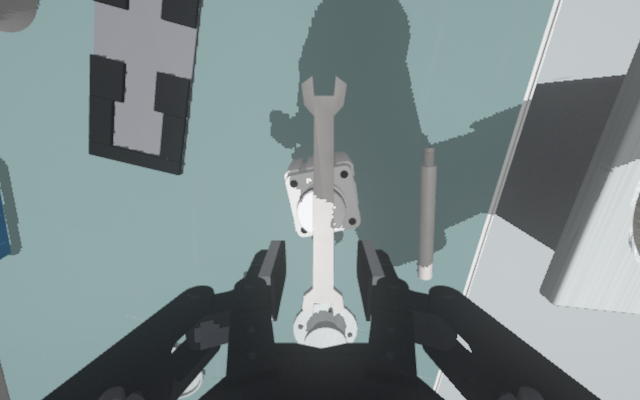

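```bash
python3 - <<'E'
from h import *
d=load('w2')
t=ray(d,(323.5,79),96);print('tip small',t)
for u,v in((315,130),(333,130),(312,270),(332,270)):print(ray(d,(u,v),96).round(1))
H=[ray(d,p,70) for p in((294,184),(344,173.5),(352,221),(302,231))]
for h in H:print('hole',h.round(1))
print(np.mean(H,0))
print('piston edge z90',ray(d,(297,208),88),ray(d,(347,208),88))
E
```

```text
tip small [462.60020657 -55.08779341  96.        ]
[464.4 -21.8  96. ]
[452.  -23.3  96. ]
[454.1  88.   96. ]
[438.1  86.1  96. ]
hole [476.9  25.6  70. ]
hole [437.3  11.8  70. ]
hole [424.5  52.2  70. ]
hole [466.1  66.7  70. ]
[451.17534992  39.08208787  70.        ]
piston edge z90 [471.60612553  39.6389487   88.        ] [432.87731312  34.89768454  88.        ]
```

>>> drive_tool([
  {"jaw": 45, "offset": [0, 0.025, -0.5], "rot": [0, 0, 0]},
  {"jaw": 45, "offset": [0, 0, -0.43], "rot": [0, 0, 0]},
  {"jaw": 45, "offset": [0, 0, -0.1], "rot": [0, 0, 0]},
  {"jaw": 45, "offset": [0, 0, -0.05], "rot": [0, 0, 0]},
  {"jaw": 45, "offset": [0, 0, 0], "rot": [0, 0, 0]},
  {"jaw": 45, "offset": [0, 0, 0], "rot": [0, 0, 0]},
])

```text
time_s: 2.7
tcp_pos: [452.0, 38.9, 268.7]
tool_rot: [0.001, -0.061, 0.998, 0.0]
force: [-0.1, -0.4, -0.7]
opening: 38.3
```

```bash
python3 - <<'E'
from h import *
d=shot('wrist','w3');s=ctrl.sense();print(s['tcp_pos'],s['force'])
cv2.imwrite('pics/c4.png',cv2.resize(cv2.imread('pics/w3.png')[120:340,180:480],(750,550)))
E
```

```text
[451.8941822   38.86528737 268.5898273 ] [-0.01046365  0.22772312  0.08927842]
```

View pics/c4.png

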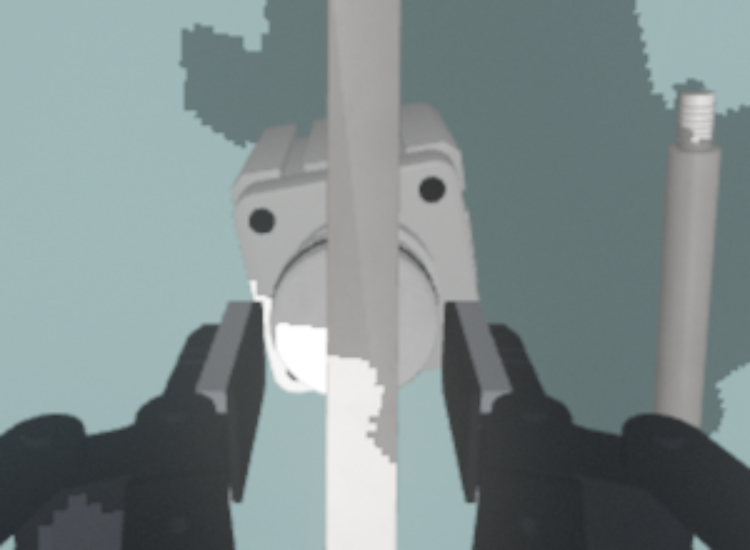

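```bash
python3 - <<'E'
from h import *
d=load('w3')
c=np.array([451.9,38.9]);a=np.radians(6.9);X=np.array([np.cos(a),np.sin(a)]);Y=np.array([-np.sin(a),np.cos(a)])
for z in(90,93,96,99,102):
    r=[]
    for s in(1,-1):
        for w in(-11,11):
            p=proj(d,[*(c+s*19.2*X+w*Y),z]);r.append(((p-[180,120])*2.5).round(0).tolist())
    print(z,r)
E
```

```text
90 [[271.0, 275.0], [274.0, 363.0], [445.0, 275.0], [442.0, 363.0]]
93 [[270.0, 280.0], [273.0, 370.0], [447.0, 281.0], [443.0, 370.0]]
96 [[268.0, 286.0], [271.0, 377.0], [449.0, 286.0], [445.0, 377.0]]
99 [[266.0, 292.0], [270.0, 385.0], [451.0, 292.0], [446.0, 385.0]]
102 [[265.0, 299.0], [268.0, 392.0], [452.0, 299.0], [448.0, 393.0]]
```

>>> drive_tool([
  {"jaw": 45, "offset": [-0.01, 0, -0.04], "rot": [0, 0, 0]},
  {"jaw": 45, "offset": [0, 0, -0.025], "rot": [0, 0, 0]},
  {"jaw": 0, "offset": [0, 0, 0], "rot": [0, 0, 0]},
  {"jaw": 0, "offset": [0, 0, 0], "rot": [0, 0, 0]},
  {"jaw": 0, "offset": [0, 0, 0], "rot": [0, 0, 0]},
  {"jaw": 0, "offset": [0, 0, 0], "rot": [0, 0, 0]},
])

```text
time_s: 3.5
tcp_pos: [451.2, 38.8, 264.1]
tool_rot: [0.0, -0.061, 0.998, -0.0]
force: [-0.0, -0.6, 1.1]
opening: 14.0
```

```bash
python3 - <<'E'
from h import *
d=shot('wrist','w4');s=ctrl.sense();print(s['tcp_pos'],s['force'],s['opening'])
b=load('top');a=load('scene')
# tray in top view: black mask in the tray region
im=b['color'].astype(int);g=im.max(2)
m=(g<60).astype(np.uint8);m[:150]=0;m[210:]=0;m[:,:295]=0;m[:,395:]=0
n,l,st,c=cv2.connectedComponentsWithStats(cv2.morphologyEx(m,cv2.MORPH_CLOSE,np.ones((15,15))));k=1+np.argmax(st[1:,4]);r=cv2.minAreaRect(np.argwhere(l==k)[:,::-1].astype(np.float32))
P=np.array([ray(b,p,11) for p in cv2.boxPoints(r)]);print('tray',r,P.round(1).tolist(),P.mean(0).round(1),[np.linalg.norm(P[i]-P[(i+1)%4]).round(1) for i in range(4)])
d=load('w2')
for p in((90,155),(181,174)):print('traycorner w2',ray(d,p,11).round(1))
E
```

```text
[451.20246582  38.8099968  264.14262612] [ 1.28080063 -0.46343597  0.26157575] 14.059391920646876
tray ((342.2422790527344, 177.9402618408203), (70.57211303710938, 23.309829711914062), 6.709836959838867) [[597.7, 41.7, 11.0], [683.2, 31.5, 11.0], [651.1, -223.6, 11.0], [565.9, -211.9, 11.0]] [624.5 -90.6  11. ] [np.float64(86.1), np.float64(257.1), np.float64(86.0), np.float64(255.6)]
traycorner w2 [686.6  36.7  11. ]
traycorner w2 [596.4  45.3  11. ]
```

>>> drive_tool([
  {"jaw": 0, "offset": [0, 0, 0], "rot": [0, 0, 0]},
  {"jaw": 0, "offset": [0, 0, 0], "rot": [0, 0, 0]},
])

```text
time_s: 3.8
tcp_pos: [451.2, 38.8, 264.1]
tool_rot: [0.0, -0.061, 0.998, -0.0]
force: [0.5, -0.2, 1.3]
opening: 14.2
```

```bash
python3 - <<'E'
from h import *
d=shot('wrist','w5');s=ctrl.sense();print(s['tcp_pos'],s['force'],s['opening'])
cv2.imwrite('pics/c5.png',cv2.resize(cv2.imread('pics/w5.png')[120:340,180:480],(750,550)))
E
```

```text
[451.18117659  38.79957307 264.09532411] [-0.66977474 -0.69250265  2.3429551 ] 14.351607248647452
```

View pics/c5.png

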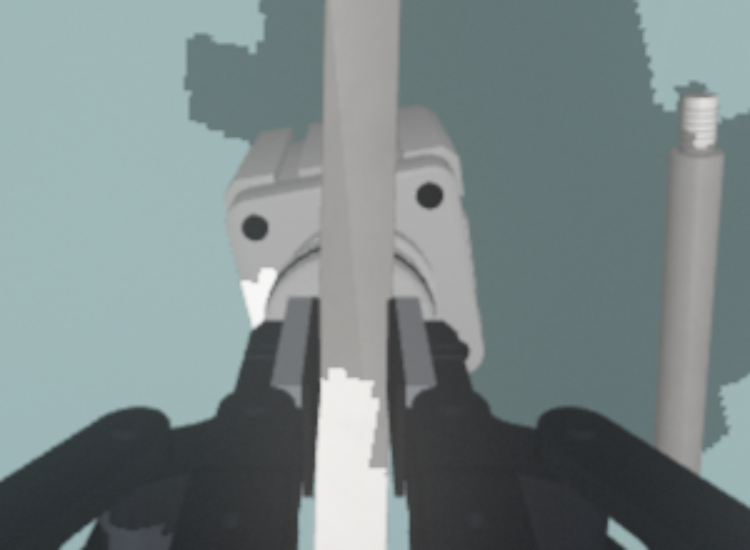

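>>> drive_tool([
  {"jaw": 0, "offset": [0, 0, 0.1], "rot": [0, 0, 0]},
  {"jaw": 0, "offset": [0, 0, 0.3], "rot": [0, 0, 0]},
  {"jaw": 0, "offset": [0, 0, 0.3], "rot": [0, 0, 0]},
  {"jaw": 0, "offset": [0.4, -0.25, 0], "rot": [0, 0, -0.2]},
  {"jaw": 0, "offset": [0.6, -0.4, 0], "rot": [0, 0, -0.3]},
  {"jaw": 0, "offset": [0.6, -0.4, 0], "rot": [0, 0, -0.4]},
  {"jaw": 0, "offset": [0.6, -0.4, -0.2], "rot": [0, 0, -0.4]},
  {"jaw": 0, "offset": [0.5, -0.3, -0.3], "rot": [0, 0, -0.3]},
  {"jaw": 0, "offset": [0.23, -0.15, -0.2], "rot": [0, 0, -0.1]},
  {"jaw": 0, "offset": [0, 0, 0], "rot": [0, 0, 0]},
])

```text
time_s: 5.1
tcp_pos: [626.7, -75.5, 262.2]
tool_rot: [-0.002, 0.058, 0.998, -0.0]
force: [-0.2, 0.3, -1.0]
opening: 14.0
```

```bash
python3 - <<'E'
from h import *
d=shot('wrist','w6');s=ctrl.sense();print(s['tcp_pos'],s['tool_rot'],s['force'],s['opening'],s['time_s'])
E
```

```text
[626.46295978 -75.03142805 263.38683128] [-9.54100492e-04  5.80335982e-02  9.98314175e-01  6.79825112e-06] [-0.1579785   0.79272718 -0.93471055] 14.123682959315 5.15
```

View pics/w6.png

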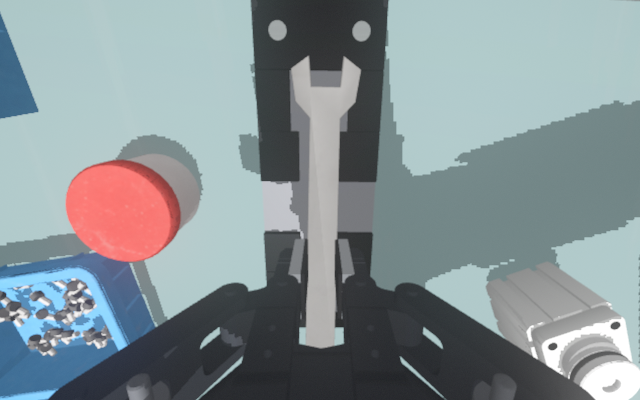

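```bash
python3 - <<'E'
from h import *
d=load('w6')
for n,uv,z in[('studL',(277.5,30),11),('studR',(361.5,31),11),('edgeL',(253,70),11),('edgeR',(388,70),11),('edgeL2',(261,181),11),('edgeR2',(377,181),11),('edgeL3',(264,233),11),('edgeR3',(373,233),11),('trLa',(263,181),6),('trLb',(265,232),6),('trRa',(375,181),6),('trRb',(372.5,232.5),6)]: print(n,ray(d,uv,z).round(1))
for z in(90,95,100):
    t=[ray(d,p,z) for p in((299,57),(353,57),(291,68),(361,68))]
    print(z,'tips',((t[0]+t[1])/2).round(1),'width',np.linalg.norm(t[2]-t[3]).round(1))
    print('shank',[(ray(d,p,z)).round(1).tolist() for p in((310,170),(338,170),(306,345),(334,345))])
E
```

```text
studL [ 640.8 -202.4   11. ]
studR [ 585.  -195.3   11. ]
edgeL [ 661.7 -180.    11. ]
edgeR [ 568.5 -169.1   11. ]
edgeL2 [ 670.4 -101.1   11. ]
edgeR2 [580.9 -90.5  11. ]
edgeL3 [675.8 -57.4  11. ]
edgeR3 [586.8 -46.8  11. ]
trLa [670.  -99.8   6. ]
trLb [676.1 -56.1   6. ]
trRa [581.6 -89.3   6. ]
trRb [586.5 -45.    6. ]
90 tips [ 613.2 -171.2   90. ] width 31.2
shank [[626.7, -121.8, 90.0], [613.0, -120.1, 90.0], [643.0, -15.3, 90.0], [626.2, -13.3, 90.0]]
95 tips [ 613.4 -170.5   95. ] width 30.1
shank [[626.4, -122.8, 95.0], [613.2, -121.2, 95.0], [642.1, -20.1, 95.0], [625.9, -18.2, 95.0]]
100 tips [ 613.6 -169.8  100. ] width 29.0
shank [[626.1, -123.8, 100.0], [613.4, -122.3, 100.0], [641.2, -24.9, 100.0], [625.6, -23.0, 100.0]]
```

>>> drive_tool([
  {"jaw": 0, "offset": [0.047, 0.038, -0.2], "rot": [0, 0, -0.05]},
  {"jaw": 0, "offset": [0, 0, -0.4], "rot": [0, 0, 0]},
  {"jaw": 0, "offset": [0, 0, -0.4], "rot": [0, 0, 0]},
  {"jaw": 0, "offset": [0, 0, -0.2], "rot": [0, 0, 0]},
  {"jaw": 0, "offset": [0, 0, 0], "rot": [0, 0, 0]},
  {"jaw": 0, "offset": [0, 0, -0.1], "rot": [0, 0, 0]},
  {"jaw": 0, "offset": [0, 0, -0.05], "rot": [0, 0, 0]},
  {"jaw": 0, "offset": [0, 0, 0], "rot": [0, 0, 0]},
])

```text
time_s: 6.15
tcp_pos: [629.7, -72.9, 183.0]
tool_rot: [0.0, 0.062, 0.998, -0.0]
force: [-0.4, 0.9, -1.4]
opening: 13.9
```

```bash
python3 - <<'E'
from h import *
d=shot('wrist','w7');s=ctrl.sense();print(s['tcp_pos'],s['tool_rot'],s['force'],s['opening'],s['time_s'])
E
```

```text
[629.74405834 -72.95020822 183.19381006] [ 1.55173482e-04  6.16065665e-02  9.98100499e-01 -3.76491687e-06] [ 0.98289826  0.24720272 -1.35410518] 13.978801043126746 6.2
```

View pics/w7.png

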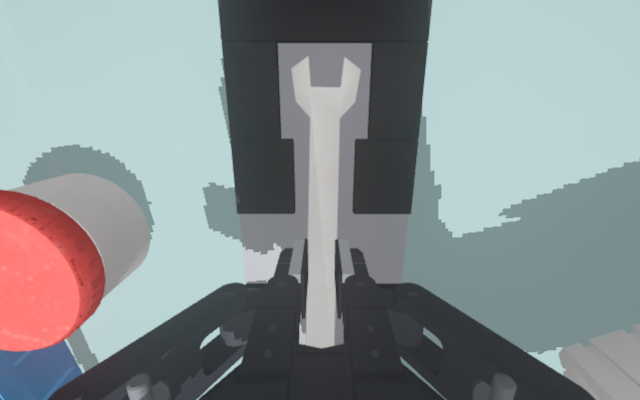

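>>> drive_tool([
  {"jaw": 0, "offset": [0, 0, -0.045], "rot": [0, 0, 0]},
  {"jaw": 0, "offset": [0, 0, 0], "rot": [0, 0, 0]},
  {"jaw": 40, "offset": [0, 0, 0], "rot": [0, 0, 0]},
  {"jaw": 40, "offset": [0, 0, 0], "rot": [0, 0, 0]},
  {"jaw": 40, "offset": [0, 0, 0.1], "rot": [0, 0, 0]},
  {"jaw": 40, "offset": [0, 0, 0.5], "rot": [0, 0, 0]},
  {"jaw": 40, "offset": [0, 0, 0.8], "rot": [0, 0, 0]},
  {"jaw": 40, "offset": [0, 0, 0.6], "rot": [0, 0, 0]},
  {"jaw": 40, "offset": [0, 0, 0], "rot": [0, 0, 0]},
])

```text
time_s: 7.32
tcp_pos: [630.6, -73.0, 304.7]
tool_rot: [0.004, 0.061, 0.998, 0.0]
force: [-0.5, -0.1, -0.9]
opening: 34.3
```

```bash
python3 - <<'E'
from h import *
d=shot('wrist','w8');s=ctrl.sense();print(s['tcp_pos'],s['force'],s['opening'],s['time_s'])
E
```

```text
[629.92302123 -72.90845517 302.20004062] [ 0.00438015  0.44944965 -0.7570285 ] 34.02313440749415 7.375
```

View pics/w8.png

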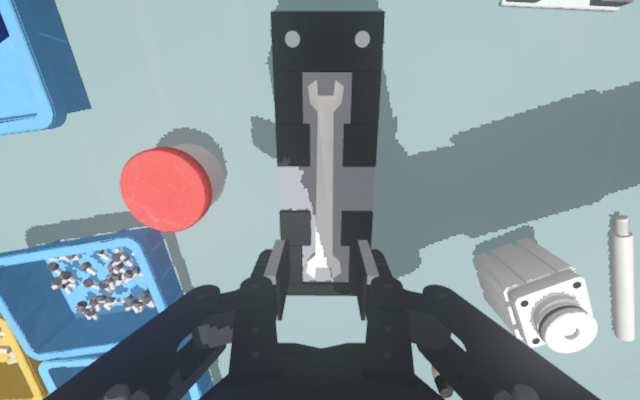

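>>> drive_tool([
  {"jaw": 60, "offset": [-0.3, 0.19, 0.2], "rot": [0, 0, 0.4]},
  {"jaw": 60, "offset": [-0.5, 0.31, 0.2], "rot": [0, 0, 0.5]},
  {"jaw": 60, "offset": [-0.6, 0.37, 0.1], "rot": [0, 0, 0.6]},
  {"jaw": 60, "offset": [-0.6, 0.37, 0], "rot": [0, 0, 0.6]},
  {"jaw": 60, "offset": [-0.6, 0.37, 0], "rot": [0, 0, 0.6]},
  {"jaw": 60, "offset": [-0.37, 0.26, 0], "rot": [0, 0, 0.4]},
  {"jaw": 60, "offset": [0, 0, 0], "rot": [0, 0, 0]},
  {"jaw": 60, "offset": [0, 0, 0], "rot": [0, 0, 0]},
])

```text
time_s: 8.38
tcp_pos: [451.7, 39.2, 329.9]
tool_rot: [-0.0, -0.154, 0.988, -0.0]
force: [0.3, -0.4, 1.0]
opening: 51.3
```

```bash
cat >> h.py <<'E'
def yaw(q): return np.degrees(2*np.arctan2(q[2],q[1]))
def st():
    s=ctrl.sense();print(s['time_s'],s['tcp_pos'].round(1),yaw(s['tool_rot']).round(1),s['force'].round(1),s['opening'].round(1))
E
python3 - <<'E'
from h import *
d=shot('wrist','w9');st()
im=d['color'].astype(int)
# neutral (low saturation) bright = stack; teal bench is saturated
sat=im.max(2)-im.min(2);m=((sat<9)&(im.min(2)>120)).astype(np.uint8)
print('stack expected',proj(d,[451,39,90]),proj(d,[451,39,70]))
A=cv2.imread('pics/w9.png');u,v=proj(d,[451,39,80]).astype(int)
A=cv2.resize(A[v-60:v+60,u-75:u+75],(750,600),interpolation=cv2.INTER_CUBIC);cv2.imwrite('pics/c9.png',A);print(u,v)
E
```

```text
Traceback (most recent call last):
  File "h.py", line 14, in st
    s=ctrl.sense();print(s['time_s'],s['tcp_pos'].round(1),yaw(s['tool_rot']).round(1),s['force'].round(1),s['opening'].round(1))
                                                                                                           ^^^^^^^^^^^^^^^^^^
AttributeError: 'float' object has no attribute 'round'
```

```bash
sed -i "s/s\['opening'\].round(1)/round(float(s['opening']),1)/" h.py
python3 - <<'E'
from h import *
st();d=load('w9')
A=cv2.imread('pics/w9.png');u,v=proj(d,[451,39,80]).astype(int);print(u,v)
C=cv2.resize(A[v-60:v+60,u-75:u+75],(750,600),interpolation=cv2.INTER_CUBIC);cv2.imwrite('pics/c9.png',C)
# bird's-eye rectification on planes z=90 (piston top) and z=70 (cap top), 5 px/mm, 100x100 mm about (451,39)
def rect(z):
    src=np.float32([proj(d,[451+x,39+y,z]) for x,y in((50,50),(50,-50),(-50,-50),(-50,50))])
    return cv2.warpPerspective(A,cv2.getPerspectiveTransform(src,np.float32([[0,0],[500,0],[500,500],[0,500]])),(500,500))
B90,B70=rect(90),rect(70)
g=cv2.medianBlur(cv2.cvtColor(B90,cv2.COLOR_BGR2GRAY),5)
c=cv2.HoughCircles(g,cv2.HOUGH_GRADIENT,1.5,20,param1=60,param2=25,minRadius=85,maxRadius=110)
print([(451+(250-y)/5,39+(250-x)/5,r/5) for x,y,r in c[0][:4]] if c is not None else None)
cv2.imwrite('pics/c9r.png',np.hstack([cv2.resize(B90,(400,400)),cv2.resize(B70,(400,400))]))
E
```

```text
8.425 [451.8  39.1 329.8] 197.7 [ 0.1 -0.2 -0.9] 51.2
322 206
[(np.float32(453.45), np.float32(39.95), np.float32(19.52)), (np.float32(453.75), np.float32(35.75), np.float32(17.24))]
```

View pics/c9r.png

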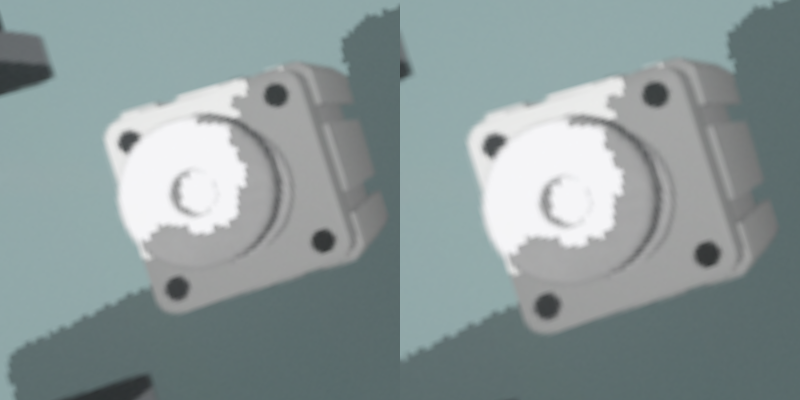

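>>> drive_tool([
  {"jaw": 60, "offset": [0.03, 0, -0.4], "rot": [0, 0, 0]},
  {"jaw": 60, "offset": [0, 0, -0.5], "rot": [0, 0, 0]},
  {"jaw": 60, "offset": [0, 0, -0.35], "rot": [0, 0, 0]},
  {"jaw": 60, "offset": [0, 0, -0.1], "rot": [0, 0, 0]},
  {"jaw": 60, "offset": [0, 0, 0], "rot": [0, 0, 0]},
  {"jaw": 0, "offset": [0, 0, 0], "rot": [0, 0, 0]},
  {"jaw": 0, "offset": [0, 0, 0], "rot": [0, 0, 0]},
  {"jaw": 0, "offset": [0, 0, 0], "rot": [0, 0, 0]},
  {"jaw": 0, "offset": [0, 0, 0], "rot": [0, 0, 0]},
])

```text
time_s: 9.55
tcp_pos: [453.8, 39.4, 250.5]
tool_rot: [0.001, -0.154, 0.988, -0.0]
force: [-0.6, -1.1, 6.1]
opening: 36.5
```

>>> drive_tool([
  {"jaw": 0, "offset": [0, 0, 0.1], "rot": [0, 0, 0]},
  {"jaw": 0, "offset": [0, 0, 0.4], "rot": [0, 0, 0]},
  {"jaw": 0, "offset": [0.1, 0.2, 0.3], "rot": [0, 0, 0]},
  {"jaw": 0, "offset": [0.4, 0.6, 0], "rot": [0, 0, 0]},
  {"jaw": 0, "offset": [0.5, 0.8, 0], "rot": [0, 0, 0]},
  {"jaw": 0, "offset": [0.5, 0.8, 0], "rot": [0, 0, 0]},
  {"jaw": 0, "offset": [0.5, 0.8, -0.1], "rot": [0, 0, 0]},
  {"jaw": 0, "offset": [0.4, 0.7, -0.2], "rot": [0, 0, 0]},
  {"jaw": 0, "offset": [0.3, 0.55, -0.2], "rot": [0, 0, 0]},
  {"jaw": 0, "offset": [0, 0, 0], "rot": [0, 0, 0]},
])

```text
time_s: 10.8
tcp_pos: [615.4, 308.3, 264.3]
tool_rot: [-0.002, -0.155, 0.988, -0.001]
force: [0.6, -0.5, -1.0]
opening: 36.3
```

```bash
cat >> h.py <<'E'
def rect(d,c,z,h,px):
    """bird's-eye view of plane z, centre c, half-size h mm; image up=+x, left=+y"""
    src=np.float32([proj(d,[c[0]+x,c[1]+y,z]) for x,y in((h,h),(h,-h),(-h,-h),(-h,h))])
    return cv2.warpPerspective(cv2.cvtColor(d['color'],cv2.COLOR_RGB2BGR),cv2.getPerspectiveTransform(src,np.float32([[0,0],[px,0],[px,px],[0,px]])),(px,px))
E
python3 - <<'E'
from h import *
d=shot('wrist','w10');st()
print('dish px',proj(d,[616,310,6]),'ped px',proj(d,[424,210,30]))
B=rect(d,(616,310),8,60,480)
g=cv2.medianBlur(cv2.cvtColor(B,cv2.COLOR_BGR2GRAY),5)
c=cv2.HoughCircles(g,cv2.HOUGH_GRADIENT,1.5,20,param1=60,param2=25,minRadius=150,maxRadius=190)
print([(616+(240-y)/4,310+(240-x)/4,r/4) for x,y,r in c[0][:4]] if c is not None else None)
cv2.imwrite('pics/c10.png',np.hstack([B,cv2.resize(cv2.imread('pics/w10.png')[:, :],(320,200)).repeat(1,0) if 0 else B[:, :1]]))
A=cv2.imread('pics/w10.png');E=cv2.resize(A,(768,480));cv2.imwrite('pics/v10.png',E)
E
```

```text
10.85 [615.2 307.1 265.6] 197.8 [ 0.1 -0.  -0.1] 36.6
dish px [319.61988345 204.99039981] ped px [620.33538979 166.93220618]
[(np.float32(621.0625), np.float32(314.3125), np.float32(40.275)), (np.float32(618.8125), np.float32(319.1875), np.float32(43.9875)), (np.float32(624.0625), np.float32(319.5625), np.float32(45.225)), (np.float32(614.6875), np.float32(315.8125), np.float32(46.05))]
```

View pics/v10.png

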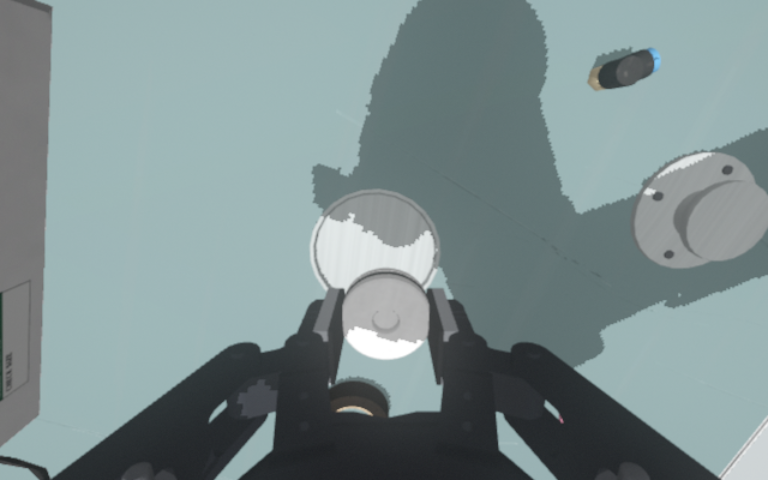

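```bash
python3 - <<'E'
from h import *
d=load('w10')
l,r=ray(d,(310/1.2,248/1.2),8),ray(d,(440/1.2,250/1.2),8);t=ray(d,(376/1.2,189/1.2),8)
print(l,r,np.linalg.norm(l-r),(l+r)/2,t)
R=d['world_to_cam'][:3,:3]
e=np.degrees(np.arctan2(*(np.array(R[1,:2]))[::-1]));u=R[1,:2]/np.linalg.norm(R[1,:2]);print('from top',t[:2]+45*u)
# top camera, circle fit
b=load('top');B=rect(b,(616,310),8,80,640)
g=cv2.medianBlur(cv2.cvtColor(B,cv2.COLOR_BGR2GRAY),7)
c=cv2.HoughCircles(g,cv2.HOUGH_GRADIENT,1.5,20,param1=40,param2=15,minRadius=165,maxRadius=190)
print([(616+(320-y)/4,310+(320-x)/4,r/4) for x,y,r in c[0][:3]])
E
```

```text
[663.41993549 325.96767655   8.        ] [578.63008864 300.36411357   8.        ] 88.57121748242403 [621.02501206 313.16589506   8.        ] [632.6959314  273.76426195   8.        ]
from top [618.98184608 316.62361173]Traceback (most recent call last):
  File "<stdin>", line 11, in <module>
TypeError: 'NoneType' object is not subscriptable
```

>>> drive_tool([
  {"jaw": 0, "offset": [0.083, 0.145, -0.3], "rot": [0, 0, 0]},
  {"jaw": 0, "offset": [0, 0, -0.5], "rot": [0, 0, 0]},
  {"jaw": 0, "offset": [0, 0, -0.4], "rot": [0, 0, 0]},
  {"jaw": 0, "offset": [0, 0, -0.18], "rot": [0, 0, 0]},
  {"jaw": 0, "offset": [0, 0, -0.08], "rot": [0, 0, 0]},
  {"jaw": 0, "offset": [0, 0, 0], "rot": [0, 0, 0]},
  {"jaw": 0, "offset": [0, 0, 0], "rot": [0, 0, 0]},
])

```text
time_s: 11.72
tcp_pos: [620.6, 315.2, 180.8]
tool_rot: [0.001, -0.154, 0.988, 0.0]
force: [-0.6, -0.7, -0.8]
opening: 36.3
```

```bash
python3 -c "
from h import *
st()"
```

```text
11.725 [620.6 315.2 180.8] 197.7 [-0.6 -0.7 -0.8] 36.3
```

>>> drive_tool([
  {"jaw": 0, "offset": [0, 0, -0.033], "rot": [0, 0, 0]},
  {"jaw": 0, "offset": [0, 0, 0], "rot": [0, 0, 0]},
  {"jaw": 53, "offset": [0, 0, 0], "rot": [0, 0, 0]},
  {"jaw": 53, "offset": [0, 0, 0], "rot": [0, 0, 0]},
  {"jaw": 53, "offset": [0, 0, 0.05], "rot": [0, 0, 0]},
  {"jaw": 53, "offset": [0, 0, 0.3], "rot": [0, 0, 0]},
  {"jaw": 53, "offset": [0, 0, 0.7], "rot": [0, 0, 0]},
  {"jaw": 53, "offset": [0, 0, 0.5], "rot": [0, 0, 0]},
  {"jaw": 53, "offset": [0, 0, 0], "rot": [0, 0, 0]},
])

```text
time_s: 12.85
tcp_pos: [621.1, 315.3, 276.0]
tool_rot: [0.004, -0.154, 0.988, 0.002]
force: [-0.4, 0.4, -0.1]
opening: 45.3
```

```bash
python3 - <<'E'
from h import *
d=shot('wrist','w11');st()
B=rect(d,(620.5,315),18,30,480);g=cv2.medianBlur(cv2.cvtColor(B,cv2.COLOR_BGR2GRAY),5)
c=cv2.HoughCircles(g,cv2.HOUGH_GRADIENT,1.5,20,param1=60,param2=25,minRadius=148,maxRadius=166)
print([(620.5+(240-y)/8,315+(240-x)/8,r/8) for x,y,r in c[0][:3]] if c is not None else None, 'ped',proj(d,(424,210,30)))
E
```

```text
12.9 [620.5 315.2 273.5] 197.7 [ 0.  -0.7 -0.3] 45.1
None ped [625.23324991 156.67320257]
```

>>> drive_tool([
  {"jaw": 80, "offset": [-0.3, -0.16, 0.2], "rot": [0, 0, 0]},
  {"jaw": 80, "offset": [-0.6, -0.3, 0.2], "rot": [0, 0, 0]},
  {"jaw": 80, "offset": [-0.7, -0.37, 0.2], "rot": [0, 0, 0]},
  {"jaw": 80, "offset": [-0.7, -0.37, 0.2], "rot": [0, 0, 0]},
  {"jaw": 80, "offset": [-0.6, -0.3, 0.1], "rot": [0, 0, 0]},
  {"jaw": 80, "offset": [-0.37, -0.2, 0.05], "rot": [0, 0, 0]},
  {"jaw": 80, "offset": [0, 0, 0], "rot": [0, 0, 0]},
  {"jaw": 80, "offset": [0, 0, 0], "rot": [0, 0, 0]},
])

```text
time_s: 13.9
tcp_pos: [424.3, 213.1, 327.5]
tool_rot: [-0.0, -0.154, 0.988, -0.0]
force: [0.5, 0.0, 0.2]
opening: 68.6
```

```bash
python3 - <<'E'
from h import *
d=shot('wrist','w12');st();print(proj(d,(424,212,30)))
B=rect(d,(424,212),30,50,600);g=cv2.medianBlur(cv2.cvtColor(B,cv2.COLOR_BGR2GRAY),5)
for lo,hi in((140,160),):
  c=cv2.HoughCircles(g,cv2.HOUGH_GRADIENT,1.5,15,param1=60,param2=20,minRadius=lo,maxRadius=hi)
  print([(424+(300-y)/6,212+(300-x)/6,r/6) for x,y,r in c[0][:4]] if c is not None else None)
d=load('w11');P=rect(d,(620.5,315),18,50,300)
cv2.imwrite('pics/v12.png',np.hstack([cv2.resize(B,(480,480)),cv2.copyMakeBorder(P,0,180,0,0,cv2.BORDER_CONSTANT)]))
E
```

```text
13.95 [424.5 213.3 327.4] 197.7 [1.7 0.5 0.2] 68.5
[322.67383597 189.04553048]
[(np.float32(425.625), np.float32(223.875), np.float32(24.258333)), (np.float32(420.875), np.float32(208.625), np.float32(25.408333)), (np.float32(433.125), np.float32(208.375), np.float32(25.683334)), (np.float32(426.875), np.float32(226.125), np.float32(26.508333))]
```

View pics/v12.png

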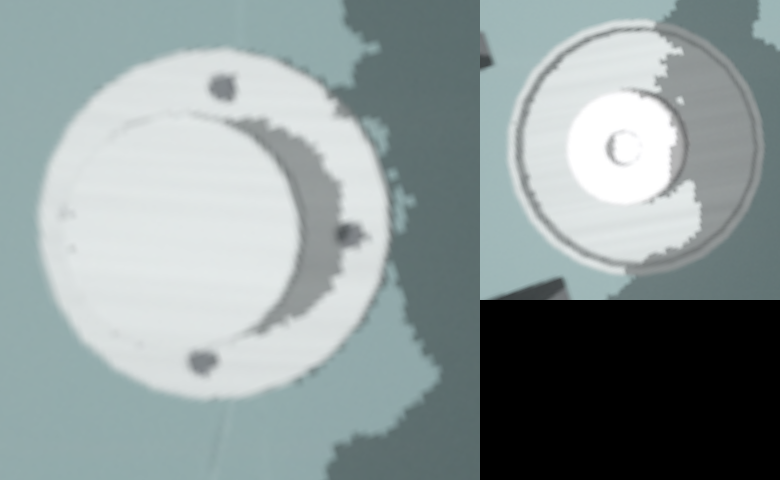

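>>> drive_tool([
  {"jaw": 88, "offset": [0.05, -0.3, 0], "rot": [0, 0, 0]},
  {"jaw": 88, "offset": [0.1, -0.7, 0], "rot": [0, 0, 0]},
  {"jaw": 88, "offset": [0.1, -0.8, 0], "rot": [0, 0, 0]},
  {"jaw": 88, "offset": [0.1, -0.7, 0], "rot": [0, 0, 0]},
  {"jaw": 88, "offset": [0.1, -0.4, 0], "rot": [0, 0, 0]},
  {"jaw": 88, "offset": [0, 0, 0], "rot": [0, 0, 0]},
  {"jaw": 88, "offset": [0, 0, 0], "rot": [0, 0, 0]},
])

```text
time_s: 14.82
tcp_pos: [451.2, 38.8, 327.4]
tool_rot: [-0.0, -0.154, 0.988, -0.0]
force: [0.3, -0.3, 0.6]
opening: 75.2
```

```bash
cat > cap.py <<'E'
from h import *
import sys
def holes(d,c,z):
    B=rect(d,c,z,45,540);g=cv2.cvtColor(B,cv2.COLOR_BGR2GRAY)
    n,l,s,k=cv2.connectedComponentsWithStats((g<85).astype(np.uint8))
    P=[(c[0]+(270-y)/6,c[1]+(270-x)/6,a) for (x,y),a in zip(k[1:],s[1:,4]) if 200<a<1800]
    print(np.round(P,1).tolist()); return B
if __name__=='__main__':
    d=shot('wrist',sys.argv[1]);st()
    c=tuple(map(float,sys.argv[2:4]));B=holes(d,c,float(sys.argv[4]));cv2.imwrite(f'pics/b_{sys.argv[1]}.png',B)
E
python3 cap.py w13 451 39 70
```

```text
14.875 [451.1  39.2 327.5] 197.7 [ 0.2 -0.3  0. ] 75.1
[[477.4, 25.2, 796.0], [464.5, 65.2, 544.0], [437.4, 12.2, 869.0], [424.5, 52.2, 832.0]]
```

>>> drive_tool([
  {"jaw": 88, "offset": [0, -0.005, -0.5], "rot": [0, 0, 0.03]},
  {"jaw": 88, "offset": [0, 0, -0.6], "rot": [0, 0, 0]},
  {"jaw": 88, "offset": [0, 0, -0.35], "rot": [0, 0, 0]},
  {"jaw": 88, "offset": [0, 0, -0.15], "rot": [0, 0, 0]},
  {"jaw": 88, "offset": [0, 0, -0.03], "rot": [0, 0, 0]},
  {"jaw": 88, "offset": [0, 0, 0], "rot": [0, 0, 0]},
  {"jaw": 50, "offset": [0, 0, 0], "rot": [0, 0, 0]},
  {"jaw": 40, "offset": [0, 0, 0], "rot": [0, 0, 0]},
  {"jaw": 30, "offset": [0, 0, 0], "rot": [0, 0, 0]},
  {"jaw": 0, "offset": [0, 0, 0], "rot": [0, 0, 0]},
])

```text
time_s: 16.12
tcp_pos: [451.4, 38.7, 231.2]
tool_rot: [0.001, -0.156, 0.988, 0.0]
force: [-1.3, 0.8, 6.3]
opening: 54.0
```

```bash
python3 cap.py w14 451 39 70
```

```text
16.175 [451.4  38.8 231.1] 198.0 [-1.3  1.2  6.5] 54.3
[[479.1, 25.6, 940.0], [466.2, 65.7, 600.0], [439.1, 12.6, 984.0], [426.1, 52.6, 961.0]]
```

>>> drive_tool([
  {"jaw": 0, "offset": [0, 0, 0.1], "rot": [0, 0, 0]},
  {"jaw": 0, "offset": [0, 0, 0.3], "rot": [0, 0, 0]},
  {"jaw": 0, "offset": [0, 0, 0.3], "rot": [0, 0, 0]},
  {"jaw": 0, "offset": [0, 0, 0], "rot": [0, 0, 0]},
  {"jaw": 0, "offset": [0, 0, 0], "rot": [0, 0, 0]},
])

```text
time_s: 16.8
tcp_pos: [450.7, 38.6, 271.3]
tool_rot: [-0.0, -0.156, 0.988, 0.0]
force: [-0.3, 0.5, -1.7]
opening: 54.0
```

```bash
python3 cap.py w15 451 39 112; python3 - <<'E'
from h import *
d=load('w15')
# colour of points on the body top ring at z=58 and bench if the body had gone
for p in((451,-10,0),(440,14,58),(459,14,58),(451,39,118)): 
    u,v=proj(d,p).astype(int);print(p,u,v,d['color'][v,u])
E
```

```text
16.85 [450.7  38.6 271.1] 198.0 [-0.9 -0.4 -1.1] 54.0
[[477.9, 24.5, 978.0], [465.1, 64.0, 777.0], [438.4, 11.8, 1013.0], [425.7, 51.2, 1007.0]]
(451, -10, 0) 340 144 [ 93 110 111]
(440, 14, 58) 349 195 [173 173 172]
(459, 14, 58) 321 187 [175 174 175]
(451, 39, 118) 321 273 [62 63 64]
```

>>> drive_tool([
  {"jaw": 0, "offset": [-0.02, 0.2, 0], "rot": [0, 0, 0]},
  {"jaw": 0, "offset": [-0.06, 0.5, 0], "rot": [0, 0, 0]},
  {"jaw": 0, "offset": [-0.1, 0.8, 0], "rot": [0, 0, 0]},
  {"jaw": 0, "offset": [-0.1, 0.8, 0], "rot": [0, 0, 0]},
  {"jaw": 0, "offset": [-0.1, 0.5, 0], "rot": [0, 0, 0]},
  {"jaw": 0, "offset": [-0.04, 0.3, -0.2], "rot": [0, 0, 0]},
  {"jaw": 0, "offset": [0, 0, -0.4], "rot": [0, 0, 0]},
  {"jaw": 0, "offset": [0, 0, -0.3], "rot": [0, 0, 0]},
  {"jaw": 0, "offset": [0, 0, -0.15], "rot": [0, 0, 0]},
  {"jaw": 0, "offset": [0, 0, 0], "rot": [0, 0, 0]},
])

```text
time_s: 18.1
tcp_pos: [425.7, 224.4, 208.1]
tool_rot: [-0.001, -0.156, 0.988, -0.001]
force: [-0.0, 0.2, -0.2]
opening: 54.1
```

```bash
python3 cap.py w16 426 224 47
```

```text
18.15 [426.  224.6 208.9] 198.0 [ 0.8  0.1 -0.3] 54.1
[[452.8, 210.9, 967.0], [440.0, 251.0, 627.0], [412.8, 198.0, 993.0], [399.9, 238.0, 730.0]]
```

>>> drive_tool([
  {"jaw": 0, "offset": [0, 0, -0.05], "rot": [0, 0, 0]},
  {"jaw": 0, "offset": [0, 0, -0.035], "rot": [0, 0, 0]},
  {"jaw": 0, "offset": [0, 0, 0], "rot": [0, 0, 0]},
])

```text
time_s: 18.52
tcp_pos: [425.8, 224.6, 203.9]
tool_rot: [0.0, -0.156, 0.988, 0.0]
force: [0.5, 0.1, -2.1]
opening: 53.8
```

>>> drive_tool([
  {"jaw": 0, "offset": [0, 0, -0.015], "rot": [0, 0, 0]},
  {"jaw": 75, "offset": [0, 0, 0], "rot": [0, 0, 0]},
  {"jaw": 75, "offset": [0, 0, 0], "rot": [0, 0, 0]},
  {"jaw": 88, "offset": [0, 0, 0], "rot": [0, 0, 0]},
  {"jaw": 88, "offset": [0, 0, 0.2], "rot": [0, 0, 0]},
  {"jaw": 88, "offset": [0, 0, 0.5], "rot": [0, 0, 0]},
  {"jaw": 88, "offset": [0, 0, 0.8], "rot": [0, 0, 0]},
  {"jaw": 88, "offset": [0, 0, 0.5], "rot": [0, 0, 0]},
  {"jaw": 88, "offset": [0, 0, 0], "rot": [0, 0, 0]},
])

```text
time_s: 19.65
tcp_pos: [426.4, 225.1, 326.5]
tool_rot: [0.003, -0.156, 0.988, 0.002]
force: [0.1, -0.3, 0.3]
opening: 75.4
```

```bash
python3 cap.py w17 426 224 42
```

```text
19.7 [426.  224.8 324.5] 198.0 [ 0.6  0.2 -0.3] 75.1
[[453.4, 211.5, 523.0], [440.3, 251.8, 432.0], [413.4, 198.7, 729.0], [400.4, 238.9, 410.0]]
```

>>> drive_tool([
  {"jaw": 100, "offset": [0.02, -0.3, 0], "rot": [0, 0, 0]},
  {"jaw": 100, "offset": [0.1, -0.7, 0], "rot": [0, 0, 0]},
  {"jaw": 100, "offset": [0.1, -0.8, 0], "rot": [0, 0, 0]},
  {"jaw": 100, "offset": [0.1, -0.8, 0], "rot": [0, 0, 0]},
  {"jaw": 100, "offset": [0.1, -0.5, 0], "rot": [0, 0, 0]},
  {"jaw": 100, "offset": [0, 0, 0], "rot": [0, 0, 0]},
  {"jaw": 100, "offset": [0, 0, 0], "rot": [0, 0, 0]},
])

```text
time_s: 20.58
tcp_pos: [450.7, 38.3, 322.3]
tool_rot: [-0.001, -0.156, 0.988, -0.0]
force: [0.6, 0.0, 0.6]
opening: 85.3
```

```bash
python3 - <<'E'
from h import *
d=shot('wrist','w18');st()
c=(451,39);B=rect(d,c,58,55,440)
f=B.astype(int);sat=f.max(2)-f.min(2)
m=(sat<10).astype(np.uint8);m=cv2.morphologyEx(cv2.morphologyEx(m,cv2.MORPH_OPEN,np.ones((5,5))),cv2.MORPH_CLOSE,np.ones((9,9)))
k,_=cv2.findContours(m,cv2.RETR_EXTERNAL,cv2.CHAIN_APPROX_NONE)
k=max(k,key=cv2.contourArea);r=cv2.minAreaRect(k);print(r,[ (round(c[0]+(220-y)/4,1),round(c[1]+(220-x)/4,1)) for x,y in cv2.boxPoints(r)])
# nest from top view
n,l,s,q=cv2.connectedComponentsWithStats((B.max(2)<80).astype(np.uint8))
print([(round(c[0]+(220-y)/4,1),round(c[1]+(220-x)/4,1),int(a)) for (x,y),a in zip(q[1:],s[1:,4]) if a>60])
cv2.imwrite('pics/b18.png',np.hstack([B,cv2.cvtColor(m*255,cv2.COLOR_GRAY2BGR)[:, :340]]))
E
```

```text
20.625 [450.8  38.7 322.5] 198.0 [-0.3  0.7 -0.2] 85.5
((238.13723754882812, 214.64895629882812), (241.28292846679688, 277.9395446777344), 73.48218536376953) [(np.float32(471.4), np.float32(76.3)), (np.float32(491.1), np.float32(9.7)), (np.float32(433.3), np.float32(-7.4)), (np.float32(413.5), np.float32(59.2))]
[]
```

View pics/b18.png

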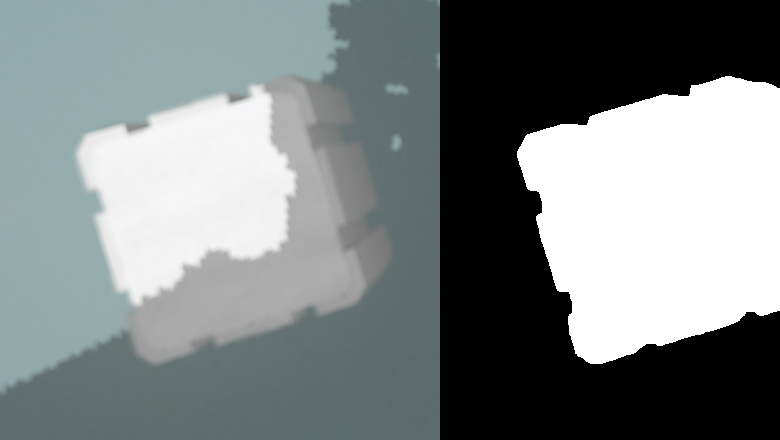

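>>> drive_tool([
  {"jaw": 100, "offset": [0.01, 0, -0.6], "rot": [0, 0, 0]},
  {"jaw": 100, "offset": [0, 0, -0.8], "rot": [0, 0, 0]},
  {"jaw": 100, "offset": [0, 0, -0.5], "rot": [0, 0, 0]},
  {"jaw": 100, "offset": [0, 0, -0.2], "rot": [0, 0, 0]},
  {"jaw": 100, "offset": [0, 0, -0.07], "rot": [0, 0, 0]},
  {"jaw": 60, "offset": [0, 0, 0], "rot": [0, 0, 0]},
  {"jaw": 40, "offset": [0, 0, 0], "rot": [0, 0, 0]},
  {"jaw": 0, "offset": [0, 0, 0], "rot": [0, 0, 0]},
  {"jaw": 0, "offset": [0, 0, 0], "rot": [0, 0, 0]},
  {"jaw": 0, "offset": [0, 0, 0], "rot": [0, 0, 0]},
])

```text
time_s: 21.88
tcp_pos: [451.5, 38.6, 193.8]
tool_rot: [0.0, -0.156, 0.988, -0.0]
force: [-2.8, -1.2, 6.2]
opening: 59.0
```

```bash
python3 - <<'E'
from h import *
st()
b=load('top');c=(416,-246)
# nest dark corner angles in the top view, on plane z=18, and plate contour at z=6
for name,thr in(('top',70),):
    B=rect(b,c,18,70,560);g=B.max(2)
    n,l,s,q=cv2.connectedComponentsWithStats((g<thr).astype(np.uint8))
    P=[(round(c[0]+(280-y)/4,1),round(c[1]+(280-x)/4,1),int(a)) for (x,y),a in zip(q[1:],s[1:,4]) if a>60];print(P)
    pts=np.argwhere(g<thr)[:,::-1].astype(np.float32);r=cv2.minAreaRect(pts);print(c[0]+(280-r[0][1])/4,c[1]+(280-r[0][0])/4,r[1][0]/4,r[1][1]/4,r[2])
E
```

```text
21.875 [451.5  38.6 193.8] 198.0 [-2.8 -1.2  6.2] 59.0
[]
486.0 -176.0 0.0 0.0 0.0
```

>>> drive_tool([
  {"jaw": 0, "offset": [0, 0, 0.1], "rot": [0, 0, 0]},
  {"jaw": 0, "offset": [0, 0, 0.5], "rot": [0, 0, 0]},
  {"jaw": 0, "offset": [0, 0, 0.6], "rot": [0, 0, 0]},
  {"jaw": 0, "offset": [-0.05, -0.3, 0.3], "rot": [0, 0, -0.4]},
  {"jaw": 0, "offset": [-0.1, -0.7, 0], "rot": [0, 0, -0.6]},
  {"jaw": 0, "offset": [-0.1, -0.8, 0], "rot": [0, 0, -0.6]},
  {"jaw": 0, "offset": [-0.1, -0.8, 0], "rot": [0, 0, -0.6]},
  {"jaw": 0, "offset": [-0.1, -0.7, 0], "rot": [0, 0, -0.6]},
  {"jaw": 0, "offset": [-0.1, -0.5, 0], "rot": [0, 0, -0.2]},
  {"jaw": 0, "offset": [0, 0, 0], "rot": [0, 0, 0]},
])

```text
time_s: 23.12
tcp_pos: [417.7, -190.7, 282.2]
tool_rot: [-0.001, 0.054, 0.999, 0.0]
force: [-0.6, 1.4, -7.3]
opening: 59.2
```

```bash
cat > nest.py <<'E'
from h import *
import sys
d=shot('wrist',sys.argv[1]);st();c=(418,-246)
for z in(6,18):
    B=rect(d,c,z,75,600);f=B.astype(int);h=cv2.cvtColor(B,cv2.COLOR_BGR2HSV)
    dark=(f.max(2)<75).astype(np.uint8);lite=((f.max(2)-f.min(2)<12)&(f.max(2)>100)).astype(np.uint8)
    for nm,m,lo in(('dark',dark,250),('plate',lite,6000)):
        m=cv2.morphologyEx(m,cv2.MORPH_OPEN,np.ones((3,3)))
        n,l,s,q=cv2.connectedComponentsWithStats(m)
        for i in range(1,n):
            if s[i,4]>lo:
                r=cv2.minAreaRect(np.argwhere(l==i)[:,::-1].astype(np.float32))
                x,y=r[0];print(z,nm,int(s[i,4]),'c',round(c[0]+(300-y)/4,1),round(c[1]+(300-x)/4,1),'size',round(r[1][0]/4,1),round(r[1][1]/4,1),'ang',round(r[2],1))
cv2.imwrite(f'pics/n_{sys.argv[1]}.png',B)
print('nest px',proj(d,(*c,6)))
E
python3 nest.py w19
```

```text
23.175 [ 418.  -189.9  282.3] 173.8 [ 0.3  0.4 -6. ] 59.3
6 plate 160153 c 423.4 -234.8 size 113.8 127.5 ang 90.0
18 plate 153305 c 423.2 -234.0 size 114.0 126.0 ang 90.0
nest px [313.74880021 132.40680678]
```

```bash
python3 - <<'E'
from h import *
d=load('w19');B=rect(d,(418,-246),6,75,600)
s=cv2.resize(B,(30,30),interpolation=cv2.INTER_AREA).astype(int)
print('gray');print('\n'.join(' '.join('%3d'%v for v in r) for r in s.mean(2)))
print('sat r-g');print('\n'.join(' '.join('%3d'%v for v in r) for r in (s[...,1]-s[...,2])))
E
```

```text
gray
174 174 174 175 175 175 175 175 175 175 175 175 175 175 175 175 175 175 175 175 175 175 175 174 174 174 174 174 174 173
174 174 174 174 175 175 175 175 175 175 175 175 175 175 175 175 175 175 175 175 175 175 174 174 174 174 174 174 174 174
165 174 174 174 174 175 174 174 174 175 175 175 166 156 173 172 173 173 175 175 175 175 174 174 174 174 174 174 174 173
142 157 174 174 174 174 174 166 171 174 165 140 120 118 121 121 121 132 175 175 175 174 174 174 174 174 174 174 173 173
143 140 147 170 174 174 166 137 130 106 102 105 123 120 118 118 118 127 175 174 174 174 174 174 174 174 174 174 173 173
143 141 138 138 162 174 151 118 111 121  91  85 149 156 151 146 148 173 181 174 174 174 174 174 174 174 174 173 173 173
143 141 138 136 132 154 113  87 135 183 180 145 157 158 158 162 221 236 236 230 178 137 143 149 156 168 173 173 173 173
141 140 138 135 132 126  96  83 148 152 158 157 156 156 156 176 222 223 224 225 156  96  86  86  89 131 173 173 173 173
134 134 136 135 132 125  95  86 156 159 160 161 161 160 160 160 159 158 158 158 158 157 134 127  86 117 124 142 156 166
137 134 130 129
[... 5412 characters left out ...]
  18  18  18  20  19  19  18  19  18  16  14  11   9   7   5   5   4   8  19  19  19  19  19  19  20
 15  18  18  18  18  19  21  23  20  19  19  19  19  19  20  21  21  21  20  18  17  14  15  19  19  19  20  20  19  19
 18  18  18  19  18  22  25  24  19  19  19  19  19  19  22  25  25  25  25  23  21  20  19  19  20  19  20  20  19  20
 18  18  19  19  19  22  25  25  19  19  19  18  19  19  20  25  25  25  25  25  25  26  25  25  24  25  25  24  24  24
 19  19  19  19  19  21  25  25  25  20  19  19  19  19  19  23  25  25  25  25  25  25  26  26  25  25  25  25  26  26
 19  19  19  19  19  22  25  25  25  25  23  23  22  23  20  25  25  25  25  25  25  25  26  26  26  26  25  25  26  26
```

```bash
python3 - <<'E'
from h import *
d=load('w19');c=(418,-246);B=rect(d,c,6,75,600).astype(int)
s=cv2.GaussianBlur((B[...,1]-B[...,2]).astype(np.float32),(7,7),0)
m=s<11
W=lambda x,y:(c[0]+(300-y)/4,c[1]+(300-x)/4)
R=[(x,y) for y in range(250,400,4) for x in [300+np.argmax(~m[y,300:])]]
D=[(x,y) for x in range(210,380,4) for y in [300+np.argmax(~m[300:,x])]]
L=[(x,y) for y in range(190,340,4) for x in [300-np.argmax(~m[y,300::-1])]]
T=[(x,y) for x in range(190,300,4) for y in [300-np.argmax(~m[300::-1,x])]]
for n,P in zip('RDLT',(R,D,L,T)):
    P=np.array([W(*p) for p in P],np.float32);vx,vy,x,y=cv2.fitLine(P,cv2.DIST_HUBER,0,.1,.1).ravel()
    res=np.abs((P-[x,y])@[-vy,vx]);print(n,'pt',x,y,'ang',np.degrees(np.arctan2(vy,vx)).round(1),'med res',np.median(res).round(2))
E
```

```text
R pt 411.6 -291.7 ang -9.4 med res 0.07
D pt 372.10464 -244.5 ang 80.7 med res 0.06
L pt 427.0 -198.9342 ang -9.8 med res 0.06
T pt 469.4 -232.3 ang 79.5 med res 0.09
```

>>> drive_tool([
  {"jaw": 0, "offset": [0.01, -0.4, 0], "rot": [0, 0, -0.2]},
  {"jaw": 0, "offset": [0.01, -0.4, 0], "rot": [0, 0, -0.21]},
  {"jaw": 0, "offset": [0, -0.12, -0.1], "rot": [0, 0, 0]},
  {"jaw": 0, "offset": [0, 0, -0.3], "rot": [0, 0, 0]},
  {"jaw": 0, "offset": [0, 0, -0.4], "rot": [0, 0, 0]},
  {"jaw": 0, "offset": [0, 0, -0.2], "rot": [0, 0, 0]},
  {"jaw": 0, "offset": [0, 0, 0], "rot": [0, 0, 0]},
  {"jaw": 0, "offset": [0, 0, 0], "rot": [0, 0, 0]},
])

```text
time_s: 24.18
tcp_pos: [420.4, -244.4, 223.5]
tool_rot: [0.001, 0.081, 0.997, -0.0]
force: [0.9, -1.1, -5.9]
opening: 59.0
```

```bash
python3 - <<'E'
from h import *
d=shot('wrist','w20');st()
E
```

```text
24.225 [ 420.4 -244.5  223.7] 170.7 [-0.1 -0.  -6.6] 59.3
```

>>> drive_tool([
  {"jaw": 0, "offset": [-0.015, -0.012, -0.1], "rot": [0, 0, 0]},
  {"jaw": 0, "offset": [0, 0, -0.15], "rot": [0, 0, 0]},
  {"jaw": 0, "offset": [0, 0, -0.1], "rot": [0, 0, 0]},
  {"jaw": 0, "offset": [0, 0, -0.03], "rot": [0, 0, 0]},
  {"jaw": 0, "offset": [0, 0, 0], "rot": [0, 0, 0]},
])

```text
time_s: 24.85
tcp_pos: [419.0, -245.2, 199.9]
tool_rot: [0.0, 0.081, 0.997, -0.0]
force: [-0.7, -0.1, -6.3]
opening: 58.9
```

>>> drive_tool([
  {"jaw": 0, "offset": [0, 0, -0.01], "rot": [0, 0, 0]},
  {"jaw": 0, "offset": [0, 0, -0.01], "rot": [0, 0, 0]},
  {"jaw": 0, "offset": [0, 0, 0], "rot": [0, 0, 0]},
])

```text
time_s: 25.22
tcp_pos: [419.0, -245.2, 199.8]
tool_rot: [0.0, 0.081, 0.997, -0.0]
force: [-4.0, 4.3, 8.1]
opening: 59.0
```

Contact made (the force changed from -6 to +8 N). Release, rise and step aside for a check.

>>> drive_tool([
  {"jaw": 80, "offset": [0, 0, 0], "rot": [0, 0, 0]},
  {"jaw": 100, "offset": [0, 0, 0], "rot": [0, 0, 0]},
  {"jaw": 100, "offset": [0, 0, 0], "rot": [0, 0, 0]},
  {"jaw": 100, "offset": [0, 0, 0], "rot": [0, 0, 0]},
  {"jaw": 100, "offset": [0, 0, 0.2], "rot": [0, 0, 0]},
  {"jaw": 100, "offset": [0, 0, 0.5], "rot": [0, 0, 0]},
  {"jaw": 100, "offset": [0, 0, 0.7], "rot": [0, 0, 0]},
  {"jaw": 100, "offset": [0, 0, 0.7], "rot": [0, 0, 0]},
  {"jaw": 100, "offset": [0, 0, 0.3], "rot": [0, 0, 0]},
  {"jaw": 100, "offset": [0, 0, 0], "rot": [0, 0, 0]},
])

```text
time_s: 26.48
tcp_pos: [419.2, -245.4, 345.0]
tool_rot: [0.002, 0.081, 0.997, -0.0]
force: [-0.4, -0.7, -0.2]
opening: 85.6
```

```bash
python3 - <<'E'
from h import *
d=shot('wrist','w21');st();c=(419.3,-245.2)
B=rect(d,c,64,50,400).astype(int);g=B.mean(2)
s=cv2.resize(B.astype(np.uint8),(25,25),interpolation=cv2.INTER_AREA).astype(int)
print('\n'.join(' '.join('%3d'%v for v in r) for r in s.mean(2)))
sc=shot('scene','s2');tp=shot('top','t2')
for n,dd,o in(('scene',sc,load('scene')),('top',tp,load('top'))):
    u,v=proj(dd,(535,-430,76)).astype(int);print(n,'bottle diff',np.abs(dd['color'][v-30:v+30,u-20:u+20].astype(int)-o['color'][v-30:v+30,u-20:u+20]).mean())
E
```

```text
26.525 [ 418.9 -245.2  343.4] 170.7 [-0.8  0.5 -0.5] 85.6
117 117 116 117 117 117 117 117 118 127 134 151 157 170 173 175 175 175 175 175 175 174 174 174 174
117 117 117 116 117 117 117 116 116 117 117 117 117 122 124 143 146 165 167 173 175 175 175 175 174
117 117 117 117 117 117 117 110  94  97 100 104 112 120 118 117 117 118 118 133 139 156 154 135 139
116 117 116 117 117 117 117 109  87  88  90  88  87 142 152 145 135 130 125 120 117 117 116 116 116
116 116 116 116 116 117 148 168 163 154 137 142 135 153 157 157 157 157 156 155 153 118  99 104 111
117 117 116 116 116 121 165 178 179 178 174 176 175 173 171 168 153 156 157 157 156 118  88  86  87
117 117 117 117 117 127 171 177 179 179 181 182 182 183 183 184 177 173 173 171 158 154 151 135 112
117 116 117 116 117 118 159 176 178 178 180 181 182 182 184 185 186 187 188 186 168 142 152 140 108
116 116 116 116 116 129 167 176 178 179 180 181 182 183 185 186 186 187 188 188 164 140 139 159 128
116 116 116 116 116 152 177 179 179 181 183 183 183 184 184 185 186 188 189 180 148 138 139 158 118
116 116 116 116 118 163 178 178 179 181 18
[... 817 characters left out ...]
 184 185 185 174 142 133 153 153 129 142
133 116 116 116 109  84  85 120 134 154 162 168 173 172 165 175 179 177 167 139 139 156 138  85 123
129 116 116 116 108  91  87  86  85  84 126 154 154 155 154 160 164 165 154 152 156 139 117  86 124
117 115 115 115 115 115 111 108 104 104 134 145 150 152 153 154 154 154 145 129 141 139 117  91 124
118 115 115 115 115 115 115 115 115 115 115 115 117 123 130 132 140 147 127 113 105  99  89 103 121
116 115 115 115 115 115 114 114 115 114 115 115 115 115 115 115 115 116 117 152 142 125  96 117 117
118 115 115 114 114 114 114 114 114 114 114 115 115 114 115 115 115 114 121 164 174 172 123 115 115
scene bottle diff 8.80125
top bottle diff 6.975138888888889
```

```bash
python3 - <<'E'
from h import *
for a,b in(('scene','s2'),('top','t2')):
    for f in(a,b):
        d=load(f);h=cv2.cvtColor(d['color'],cv2.COLOR_RGB2HSV);u,v=proj(d,(530,-430,140)).astype(int)
        m=cv2.inRange(h,(18,110,90),(35,255,255));w=np.zeros_like(m);w[v-35:v+35,u-35:u+35]=1
        p=np.argwhere((m>0)&(w>0));print(f,'spout px',p.mean(0)[::-1] if len(p) else None,len(p))
d=load('t2')
for n,c,z,s in(('ped',(426,224),42,45),('tray',(628,-73),6,110),('dish',(620,315),10,50),('nest',(419,-245),40,50),('old stack',(451,39),0,40)):
    B=cv2.resize(rect(d,c,z,s,200),(9,9),interpolation=cv2.INTER_AREA).mean(2).astype(int);print(n);print(B)
E
```

```text
scene spout px [420.49295775 287.0915493 ] 142
s2 spout px [420.37931034 287.17241379] 145
top spout px [443.06451613 196.41935484] 31
t2 spout px [443.  196.5] 30
ped
[[122 121 121 122 126 126 121 120 121]
 [120 120 131 159 174 164 141 116 121]
 [121 137 172 191 191 181 165 118 128]
 [122 160 185 190 163 184 176 136 143]
 [123 171 195 167  69 159 178 152 136]
 [124 170 194 191 165 181 175 148 107]
 [121 153 188 186 190 180 170 133 105]
 [120 128 165 167 161 151 160 155 122]
 [120 120 127 152 160 165 155 129 119]]
tray
[[117 117 117 117 112  91  84 111 115]
 [119 119 119 119 120 119 119 119 119]
 [ 58  60  67  81 118 116 110 116 118]
 [ 81 140  94  77 122  96  35  43  47]
 [ 88 150 142 153 159 158 148 150 109]
 [ 53  52  40  75 120  87  70 113  95]
 [119 116 109 116 151 136 113  88  65]
 [119 120 119 141 176 173 169 163 157]
 [119 119 117 158 184 184 182 180 178]]
dish
[[120 119 122 129 133 132 124 120 121]
 [121 124 141 157 163 162 149 127 121]
 [122 138 165 175 180 172 170 154 123]
 [127 157 176 196 197 185 165 167 131]
 [128 163 181 196 192 192 147 172 140]
 [128 161 173 191 194 1
[... 152 characters left out ...]
 170 171 173 175 163 162]
 [ 82 128 156 159 162 164 167 159 156]
 [ 77 121 136 142 146 150 154 154 133]
 [ 86 102 108 116 118 123 132 138 124]
 [106  98 118 127 114  68  74  93 107]
 [104  99 123 131 126  59  33  41  71]
 [ 85  94 112 116 118  51  32  44  39]
 [ 70  92 104  98  89  43  61  76  57]
 [ 71  73  95 102  96  46  69  75  67]]
old stack
[[119 119 120 120 120 120 119 119 120]
 [120 120 121 120 120 119 119 120 120]
 [120 119 120 120 120 119 120 120 120]
 [120 119 119 120 119 120 121 121 120]
 [120 120 120 118 120 119 119 120 120]
 [120 120 119 120 120 119 119 119 119]
 [120 120 119 119 120 120 120 120 120]
 [120 119 120 118 119 120 120 119 119]
 [120 120 120 119 120 120 119 120 119]]
```

The bottle hasn't moved, the old stack site is empty, and everything is in place. Handing in.

```bash
python3 -c "
from rig import ctrl
print(ctrl.close_job())"
```

```text
the job is handed in; nothing more can be done
None
```

I took the stack apart from the top down, put each of the four parts in its own place, and handed the job in at about 26.6 s. The hand-in gave no verdict. All 16 picture views were used by then, so the cap and body checks rest on numbers from the images, not on a view.

- **Spanner:** the picture after release shows it in the cut-out with the larger jaw in the wider end. Just before release it had about 5–6 mm of room at the sides and at the smaller jaw's end.
- **Piston:** it lies in the dish, by eye about 3 mm from the centre.
- **End cap:** it is about 1.5 mm from the pedestal centre. The four holes in its plate come out 42 mm square at the expected height, so it is flat with the collar up.
- **Cylinder body:** it is within about 2 mm of the nest centre, squared to it, and it touched the plate before I released it.
- **Oil bottle:** its spout is at the same pixels as at the start, to within 0.2 px, in both fixed cameras. A cruder image difference around it was not zero (7–9 grey levels); I put that down to noise or the arm's shadow, but did not pin it down.
- **Gripper:** at the end it was open, about 340 mm up, clear of everything and with no load on it.
- **Not checked again:** the spanner and piston got no close look after the later moves. The last top view shows nothing amiss there, but it is coarse. The arm itself hid the nest in that view, so the body check rests on the wrist camera alone.

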